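Wind the square bench timer for a glue joint

TASK

A part has just been glued, so set the square bench timer: turn its knob clockwise until the white pointer line stands at the long thick mark on the dial. The timer stands loose and is light, and the knob is stiff, so keep the knob pressed down while you turn it, so that the housing neither swings round nor slides. Leave the round timer beside it alone.

Things in the scene. Friction and masses are not known exactly. Their poses are not given: they have to be found in the camera images.
- square_timer: Loose bench timer with a square grey housing, 96 x 96 mm, top face 40 mm above the table, about 0.23 kg, on rubber feet; the only square one. Origin: centre of its underside, on the knob's vertical axis; z up; -x is the dial's front (first tick). White dial ticks every 0.3 rad clockwise from the front; the fifth, at 1.2 rad, is long and thick. The knob is all that stands on its top.
- square_timer_knob (a joint): Knob angle, rad. 0: the pointer faces the housing's -x; grows clockwise seen from above, so the bar lies along the housing's yaw minus this angle. Range 0 to 2.6, starts at 0 to 0.35, long mark at 1.2. Stays where left; takes about 0.16 N m; if it is not pressed down, the whole timer turns with it.
- square_timer_press (a joint): How far the knob is pushed down on its sprung spindle, m: 0 up, 0.008 at the stop; about 2 N per mm, so 5 mm puts some 10 N on the unit and holds it still. Springs back up when let go.
- square_timer_pointer (a point): Pointer end of the square timer's black knob, on the top of its bar, 27 mm from the axis, 88 mm above the table. The knob: a disc of 60 mm diameter with its top 55 mm above the table, and across it an upright bar grip 54 mm long, 15 mm wide, from 55 to 88 mm above the table (not pressed). A white line on the pointer half of the bar marks this end.
- square_timer_edge (a point): Point on the square timer's housing at the middle of the top front edge (48 mm from the axis toward its -x, 40 mm above the table); shows whether the housing has swung round.
- round_timer_pointer (a point): Pointer end of the knob on the other timer, which has a round grey housing of 100 mm diameter and an identical knob: on the top of its bar, 27 mm from its axis, 88 mm above the table. To be left alone.

How it is judged:
On the way:
1. the square timer's knob is being turned (past 0.6 rad) while pressed down at least 2 mm (value of joint square_timer_press above 0.002 m and value of joint square_timer_knob above 0.6 rad), for 0.1 s.
At the end, for the whole second after the job is handed in: The square timer's knob stands at the long mark (1.2 rad, within 0.2), released and sprung back up; its housing is upright and at rest, its centre and the middle of its front edge each within 20 mm of where they started; the round timer and its knob are as they were (pointer within 15 mm) (value of joint square_timer_knob between 1 and 1.4 rad and value of joint square_timer_press below 0.002 m and distance of each of square_timer, square_timer_edge from where it was at the start of the episode below 0.02 m and angle between square_timer's own z axis and vertical below 0.1 rad and linear speed of square_timer below 0.02 m/s and distance of round_timer_pointer from where it was at the start of the episode below 0.015 m); the robot touches nothing.
It fails at once if the square timer's housing swings round or slides: its centre or front edge is more than 20 mm from its start (distance of any of square_timer_edge, square_timer from where it was at the start of the episode above 0.02 m).
It fails at once if the round timer or its knob is moved (pointer more than 15 mm from its start) (distance of round_timer_pointer from where it was at the start of the episode above 0.015 m).
It also fails if it takes over 35 s, if anything falls off the work surface, if the arm or the gripper's body presses on something with over 40 N, if the wrist force passes 120 N, or if a joint passes its speed limit or range.

ROBOT

A 6-joint arm with a two-finger parallel gripper is mounted at the origin on a cart in front of the work surface, level with it; the furniture and walls round the work are solid. World frame = base frame: x ahead of the robot, y to its left, z up, the work surface at z = 0. Lengths are in m, angles in rad, forces in N, time in s.
With the tool pointing down it reaches from about 0.3 to 0.875 m from the base axis. Payload 6.4 kg.
Tool frame: the origin (TCP) lies midway between the tips of the shut fingers; the grasp point (between the pads) lies 19 mm behind it; z points along the fingers, y is the line along which they close (so a half turn about z gives the same grasp; the last joint's range is limited). The gripper opens to 85 mm and grips with 20 to 120 N. Pads are 22 mm wide; open, the fingers measure 114 mm over their backs; the gripper's body (76 mm by 85 mm) begins 54 mm behind the grasp point. The pads swing forward as they close: fully open they stand 13 mm farther back than shut.
Start: joints at [1.139, 0.181, 1.607, -0, 1.354, -0.206], TCP at [0.129, 0.56, 0.231] pointing down, gripper open.
Joint ranges: [-2.99, 2.99], [-0.89, 2.07], [0.3, 2.58], [-1.14, 4.28], [0, 2.63], [-3.12, 3.12]. Speed limits (rad/s): [2.57, 2.57, 3.01, 3.14, 3.14, 3.14].

INTERFACE

Orientations are given as a unit quaternion [w, x, y, z].
In Python, from bench import sensors, vision, ctrl gives the robot as it stands.
- The arm moves only by the tool carry_out, never from a script. Its argument "deltas" is text: rows parted by semicolons, each of 7 numbers parted by spaces: the shift along the tool's x, y, z in mm, then the turn, a rotation vector about the tool's x, y, z in rad, then the closure, from 0 (fully open) to 1 (shut). In form: tx ty tz ax ay az claw; .... A call has 1 to 12 rows; each row is the pose to reach, as a shift and turn from the pose commanded when the call began, along the tool's axes at that moment; what a row does not reach only later rows make up. A row lasts 1/8 s, in which the tool goes at most 62.5 mm and 10.7 degrees, less where a joint would pass 70% of its speed; a pose out of reach is approached as far as the arm can. A call with a gripper value outside its range is refused whole. The fingers move at their own pace and stop on an object; the grip force is fixed at half the most. Time passes only in rows, so rows that repeat a pose let the fingers close. It gives the time, the measured TCP pose, the force, the opening and the grip force at its end, in the units of the state.
- sensors.get_obs(): the state, without advancing time (a new reading comes with each control period).
- vision.camera(name): name is "side" or "top"; returns the picture (480x640x3 uint8, blue, green, red); there is no depth.
- vision.camera_model(name): a dict with "K" (3x3 intrinsics, pixels), "k1" (the pictures are not rectified: a ray, as slopes to the right and down, at radius r is drawn at 1 + k1 r^2 times it, then the intrinsics apply), "extrinsics" (4x4, takes a point from world to camera coordinates). Camera axes: x right, y down, z forward; pixel columns grow to the right and rows downward; lengths in m; the calibration is good to about 2 mm. A picture is of the moment at which its call begins. camera_model takes no time and is no camera call.
- ctrl.hand_in(): hands the job in; it is judged then, once.
The state is a dict: "time_s": time; "q": joint angles; "dq": joint speeds; "joint_efforts": joint torques, N m; "eef_pos": TCP position; "eef_rot": TCP orientation; "wrist_force": force on the tool from outside, world axes, zero at the start; "torque": the same for the moment, N m; "opening": opening from 0.0 (shut) to 1.0 (fully open); "grasp_force": force on a finger pad.
Only numpy, scipy, OpenCV 4.12 (cv2) and the standard library are available. Lean on these libraries where they do the work, as an engineer would, in place of code of your own. Each camera call takes 0.05 s, during which the arm holds its last target. There are 200 camera calls.

## Working session

There is one attempt and no reset: what is moved stays moved. The work goes in short steps, Python scripts to look and compute and a tool call to move; the robot and the scene stay as the last step left them, time stands still between calls to the robot, and variables do not carry over. Pictures are saved under pics/ and viewed, at most 10 in all, crops included, and the job is handed in when it is done.

Besides the shell and the picture viewer there is one more tool, called after "Emit:" by a JSON object that holds its "method" and its "body", one argument or row to a line. carry_out: Moves the arm, as the interface text tells. Its arguments: {"type":"object","properties":{"deltas":{"type":"string"}},"required":["deltas"]}

```bash
mkdir -p pics; python3 - <<'E'
from bench import sensors, vision
import cv2
for n in("top","side"):
    cv2.imwrite(f"pics/{n}0.png",vision.camera(n)); m=vision.camera_model(n); print(m)
o=sensors.get_obs(); print(o)
E
```

```text
{'K': array([[518.44604572,   0.        , 315.42094463],
       [  0.        , 518.44604572, 241.49267291],
       [  0.        ,   0.        ,   1.        ]]), 'k1': -0.013961746190285168, 'extrinsics': array([[-0.01150462, -0.99983997,  0.01369965, -0.00580815],
       [-0.98069138,  0.00860733, -0.1953723 ,  0.51483102],
       [ 0.19522311, -0.01568281, -0.98063346,  0.84143844],
       [ 0.        ,  0.        ,  0.        ,  1.        ]])}
{'K': array([[501.30490603,   0.        , 321.17389762],
       [  0.        , 501.30490603, 244.1157162 ],
       [  0.        ,   0.        ,   1.        ]]), 'k1': -0.08986386738112762, 'extrinsics': array([[-0.91634438, -0.4000744 , -0.01592   ,  0.45993351],
       [-0.20725167,  0.50796596, -0.83607256,  0.18469808],
       [ 0.34257805, -0.76283095, -0.54838784,  0.71458568],
       [ 0.        ,  0.        ,  0.        ,  1.        ]])}
{'time_s': 0.1, 'q': array([ 1.13872327e+00,  1.81488716e-01,  1.60789232e+00, -7.05425618e-06,
        1.35379909e+00, -2.06276809e-01]), 'dq': array([-0.00213195, -0.002822  , -0.00244413,  0.00085534,  0.0008781 ,
        0.00135809]), 'joint_efforts': array([ 2.50131188e-04, -4.45874405e+01, -3.52235985e+01, -2.87076145e-04,
        4.16188559e-03, -3.33349203e-05]), 'eef_pos': array([0.12849478, 0.55995579, 0.23046947]), 'eef_rot': array([-2.45792328e-04,  1.12657652e-01,  9.93633546e-01, -7.54732088e-04]), 'wrist_force': array([-0.55167674,  0.7396887 ,  0.29006544]), 'torque': array([-0.01620924, -0.01542824,  0.02036325]), 'grasp_force': 0.0, 'opening': 1.001219061904496}
```

View pics/top0.png

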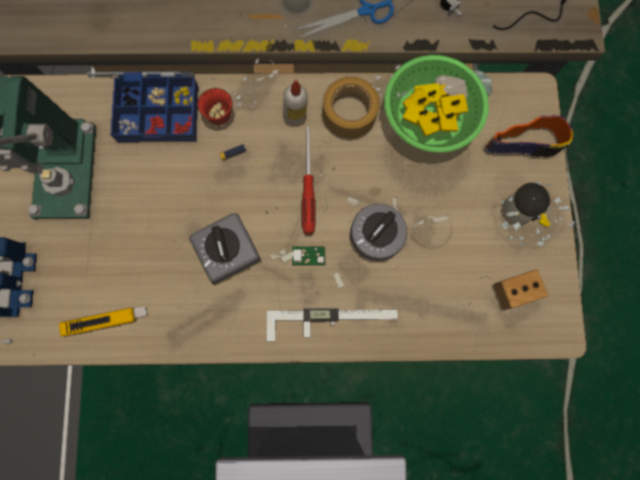

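View pics/side0.png

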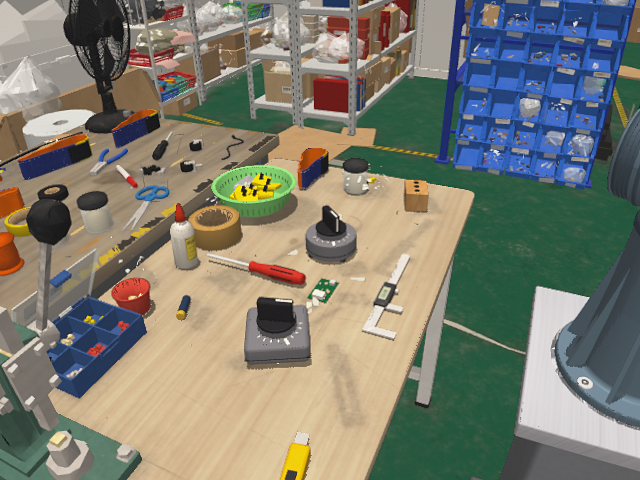

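The top view shows the square timer at about (225,248) and the round one at (379,232). I'll enlarge the square one to read its corners and pointer.

```bash
python3 - <<'E'
import cv2
i=cv2.imread("pics/top0.png")[203:293,175:275]
cv2.imwrite("pics/crop0.png",cv2.resize(i,None,fx=6,fy=6,interpolation=cv2.INTER_CUBIC))
E
```

```text
(no output)
```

View pics/crop0.png

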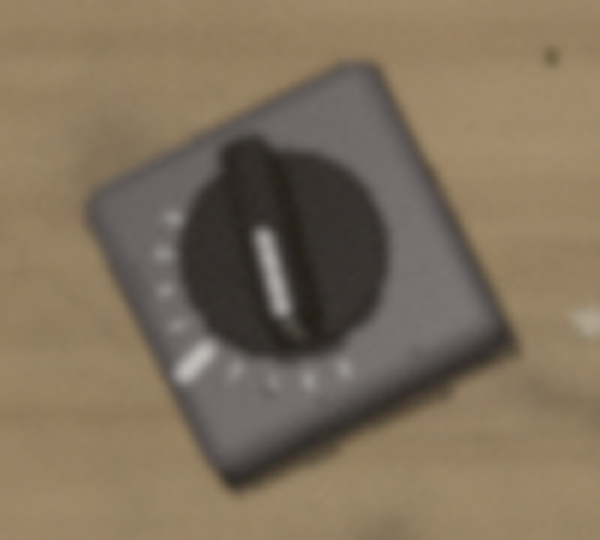

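The crop shows the housing corners at (92,200), (368,60), (505,340) and (232,475). The white line runs (262,230)-(283,315), pointing down. The first tick is at (345,370) and the long mark at (195,362).

```bash
cat > h.py <<'E'
import numpy as np, cv2
from bench import vision
def world(n,uv,z):
    m=vision.camera_model(n);K=m["K"];E=m["extrinsics"];R=E[:3,:3];t=E[:3,3]
    uv=np.atleast_2d(np.array(uv,float))
    p=cv2.undistortPoints(uv[:,None],K,np.array([m["k1"],0,0,0.]))[:,0]
    d=np.c_[p,np.ones(len(p))]@R; c=-R.T@t
    return c+d*((z-c[2])/d[:,2])[:,None]
E
python3 - <<'E'
from h import *
C=lambda a:(np.array(a)+.5)/6-.5+[175,203]
co=world("top",C([(92,200),(368,60),(505,340),(232,475)]),.04)[:,:2]
print(co,co.mean(0),np.linalg.norm(np.roll(co,1,0)-co,axis=1))
w=world("top",C([(262,230),(283,315)]),.088)[:,:2]
# disc z=.055 left/right/.. edges
tk=world("top",C([(345,370),(308,380),(272,388),(235,372),(195,362),(178,325),(163,290),(163,252),(172,217)]),.04)[:,:2]
c=co.mean(0)
print("line",w,"dir",np.arctan2(*(w[1]-w[0])[::-1]))
from scipy.optimize import least_squares
s=co[0]-co[3]; 
for a,b in((3,0),(2,1),(3,2),(0,1)):print(np.arctan2(*(co[b]-co[a])[::-1]))
print("ticks", [(round(np.arctan2(*(p-c)[::-1]),3),round(np.linalg.norm(p-c),4)) for p in tk])
r=least_squares(lambda v:np.concatenate([v[:2]+v[3]*np.array([np.cos(v[2]-.3*i),np.sin(v[2]-.3*i)])-tk[i] for i in range(9)]),[*c,-2.7,.04]);print(r.x,r.cost)
E
```

```text
[[0.52872015 0.20726775]
 [0.56996763 0.12803096]
 [0.48647055 0.0870962 ]
 [0.4481574  0.16454673]] [0.50832893 0.14673541] [0.09118904 0.08932986 0.09299149 0.0864088 ]
line [[0.5097133  0.14938149]
 [0.48601984 0.14307425]] dir -2.881424276086253
0.48757919226333163
0.45582025264729115
-1.111414614292555
-1.0908365340351955
ticks [(np.float64(-2.713), np.float64(0.0332)), (np.float64(-3.043), np.float64(0.0331)), (np.float64(2.945), np.float64(0.0359)), (np.float64(2.614), np.float64(0.0353)), (np.float64(2.324), np.float64(0.0401)), (np.float64(2.02), np.float64(0.0383)), (np.float64(1.731), np.float64(0.0396)), (np.float64(1.449), np.float64(0.0398)), (np.float64(1.184), np.float64(0.0402))]
[ 0.51074998  0.14973967 -2.66620429  0.03703027] 5.999353994198559e-06
```

Estimate: the timer is centred at about (0.5095, 0.148), with yaw 0.47 and knob at about 0.21. The bar direction is 0.26, so the tool's y axis must go to 1.83, a turn of az = -0.486. First I'll move above the knob.

Emit:
{"method": "carry_out", "body": {
  "deltas": "-40 -27 0 0 0 -0.04 0;-85 -58 0 0 0 -0.09 0;-130 -89 0 0 0 -0.14 0;-175 -119 0 0 0 -0.18 0;-220 -150 0 0 0 -0.23 0;-265 -181 10 0 0 -0.28 0;-310 -211 20 0 0 -0.33 0;-355 -242 30 0 0 -0.37 0;-400 -273 40 0 0 -0.42 0;-440 -300 50 0 0 -0.46 0;-464 -316 60 0 0 -0.486 0;-464 -316 60 0 0 -0.486 0"
}}

```text
time_s: 1.6
eef_pos: [0.5104, 0.1469, 0.17]
eef_rot: [-0.001, -0.128, 0.992, 0.0]
wrist_force: [0.1, 1.3, -0.8]
opening: 1.001
grasp_force: 0.0
```

```bash
python3 - <<'E'
from bench import sensors, vision
import cv2
i=vision.camera("side"); cv2.imwrite("pics/side1.png",cv2.resize(i[150:400,160:400],None,fx=2.4,fy=2.4,interpolation=cv2.INTER_CUBIC))
i=vision.camera("top"); cv2.imwrite("pics/top1f.png",i)
o=sensors.get_obs();print(o["eef_pos"],o["eef_rot"],o["wrist_force"])
E
```

```text
[0.5095315  0.14876197 0.17089479] [-7.11885602e-04 -1.29276653e-01  9.91608280e-01  2.42231965e-04] [-0.74797352 -0.05880362 -0.36519981]
```

View pics/side1.png

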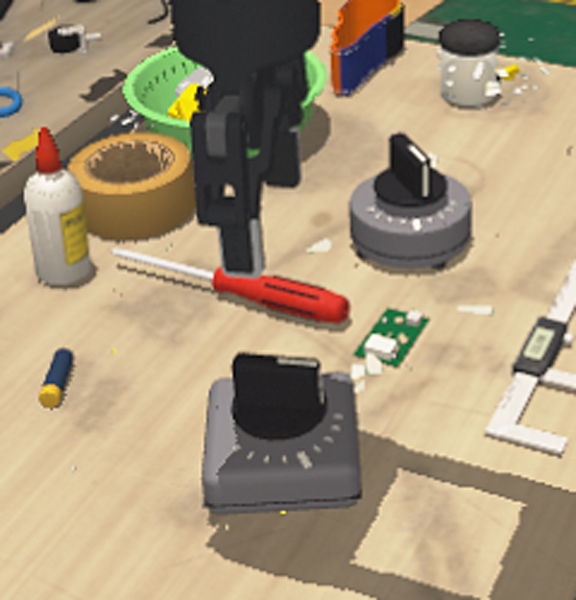

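The gripper hangs above the square timer and its fingers straddle the bar as planned. Next I descend and grip.

Emit:
{"method": "carry_out", "body": {
  "deltas": "0 0 25 0 0 0 0;0 0 50 0 0 0 0;0 0 75 0 0 0 0;0 0 95 0 0 0 0;0 0 108 0 0 0 0;0 0 108 0 0 0 0.4;0 0 108 0 0 0 0.7;0 0 108 0 0 0 0.8;0 0 108 0 0 0 0.9;0 0 108 0 0 0 1;0 0 108 0 0 0 1;0 0 108 0 0 0 1"
}}

```text
time_s: 3.2
eef_pos: [0.5107, 0.1486, 0.0636]
eef_rot: [0.0, -0.13, 0.992, 0.0]
wrist_force: [0.6, 1.2, 1.4]
opening: 0.165
grasp_force: 60.4
```

```bash
python3 - <<'E'
from bench import sensors, vision
import cv2
i=vision.camera("side"); cv2.imwrite("pics/side2.png",cv2.resize(i[200:400,190:390],None,fx=3,fy=3,interpolation=cv2.INTER_CUBIC))
o=sensors.get_obs();print(o["eef_pos"],o["eef_rot"],o["wrist_force"],o["torque"],o["opening"],o["grasp_force"])
E
```

```text
[0.51064779 0.14857728 0.06356925] [ 4.82085766e-04 -1.29681078e-01  9.91555639e-01 -9.51587647e-06] [2.52613692 1.46511709 0.90230433] [ 0.08496447 -0.27097857 -0.05943579] 0.16142197156007573 60.43345928192139
```

View pics/side2.png

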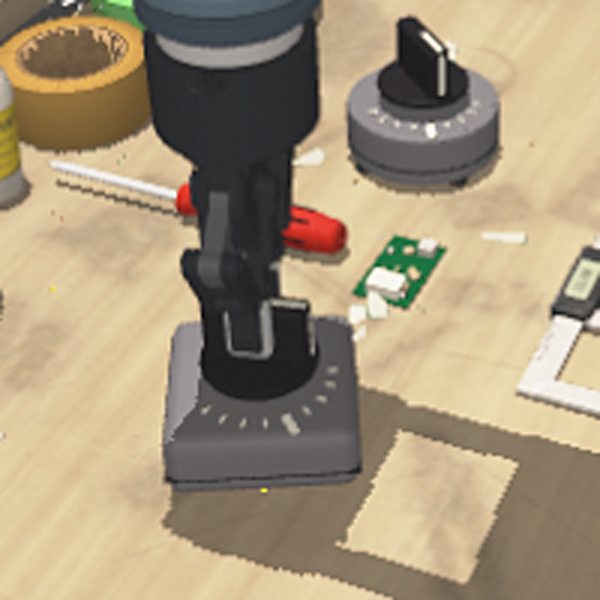

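The pads hold the bar, opening is 0.16 and the forces are small. The grip may sit a few mm off the bar's centre, so I'll check the axis position from pixels already seen before turning.

```bash
python3 - <<'E'
from h import *
S=lambda a:(np.array(a)+.5)/2.4-.5+[160,150]
print("side bar ends",world("side",S([(236,357),(320,363),(278,360)]),.088))
C=lambda a:(np.array(a)+.5)/6-.5+[175,203]
print("top disc L,R,bottom",world("top",C([(180,255),(388,245),(285,358)]),.055))
print("bar top centre",world("top",C([(240,140),(300,325)]),.088))
E
```

```text
side bar ends [[0.53332283 0.15515465 0.088     ]
 [0.48349141 0.14052169 0.088     ]
 [0.50829261 0.14778928 0.088     ]]
top disc L,R,bottom [[0.50932693 0.17825396 0.055     ]
 [0.51170476 0.11922031 0.055     ]
 [0.47941306 0.14773837 0.055     ]]
bar top centre [[0.53507928 0.1560732  0.088     ]
 [0.48321319 0.13838364 0.088     ]]
```

Emit:
{"method": "carry_out", "body": {
  "deltas": "0 0 2 0 0 0 1;0 0 4 0 0 0 1;0 0 6 0 0 0 1;0 0 6 0 0 0 1"
}}

```text
time_s: 3.75
eef_pos: [0.5107, 0.1486, 0.0583]
eef_rot: [0.0, -0.13, 0.992, -0.0]
wrist_force: [-3.5, 0.7, 13.5]
opening: 0.161
grasp_force: 61.9
```

About 12 N is pressing it down, so I turn clockwise (+az).

Emit:
{"method": "carry_out", "body": {
  "deltas": "0 0 0 0 0 0.05 1;0 0 0 0 0 0.1 1;0 0 0 0 0 0.15 1;0 0 0 0 0 0.2 1;0 0 0 0 0 0.25 1;0 0 0 0 0 0.3 1;0 0 0 0 0 0.3 1"
}}

```text
time_s: 4.62
eef_pos: [0.5108, 0.1484, 0.0584]
eef_rot: [0.0, 0.02, 1.0, -0.0]
wrist_force: [-1.2, -1.1, 11.5]
opening: 0.163
grasp_force: 62.1
```

```bash
python3 - <<'E'
from bench import sensors, vision
import cv2
i=vision.camera("side"); cv2.imwrite("pics/side3.png",cv2.resize(i[200:400,190:390],None,fx=3,fy=3,interpolation=cv2.INTER_CUBIC))
o=sensors.get_obs();print(o["eef_pos"],o["eef_rot"],o["wrist_force"],o["torque"],o["opening"],o["grasp_force"])
E
```

```text
[0.51072601 0.14838046 0.05841514] [ 4.39608828e-04  1.97444536e-02  9.99804933e-01 -2.42115997e-04] [-3.1640492  -1.1756689  10.88584488] [-0.19330283  0.46069382 -0.02668705] 0.16082576676346177 62.06248998641968
```

View pics/side3.png

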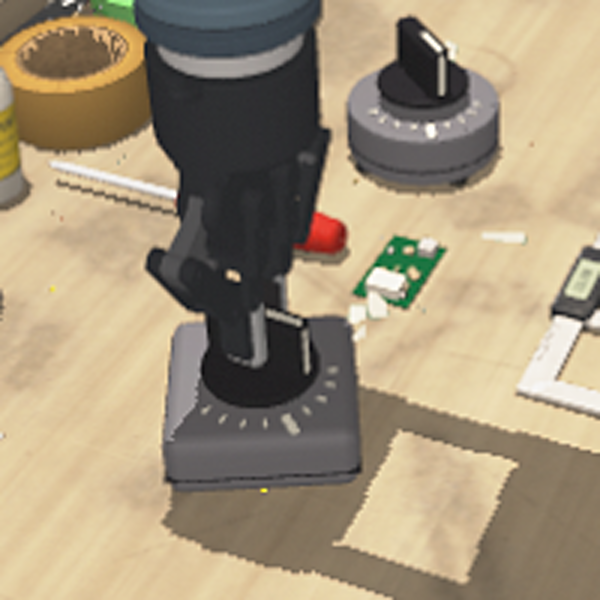

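The housing has not moved: its corners are still at (170,480) and (358,480), and the knob turned with the bar. I'll turn the remaining 0.69 with 1 mm more press.

Emit:
{"method": "carry_out", "body": {
  "deltas": "0 0 1 0 0 0.06 1;0 0 1 0 0 0.13 1;0 0 1 0 0 0.2 1;0 0 1 0 0 0.27 1;0 0 1 0 0 0.34 1;0 0 1 0 0 0.41 1;0 0 1 0 0 0.48 1;0 0 1 0 0 0.55 1;0 0 1 0 0 0.62 1;0 0 1 0 0 0.69 1;0 0 1 0 0 0.69 1"
}}

```text
time_s: 6.05
eef_pos: [0.5105, 0.148, 0.0575]
eef_rot: [0.0, 0.357, 0.934, -0.001]
wrist_force: [-4.1, -3.7, 13.7]
opening: 0.163
grasp_force: 62.3
```

```bash
python3 - <<'E'
from bench import sensors, vision
import cv2
i=vision.camera("side"); cv2.imwrite("pics/side4.png",cv2.resize(i[200:400,190:390],None,fx=3,fy=3,interpolation=cv2.INTER_CUBIC))
o=sensors.get_obs();print(o["eef_pos"],o["eef_rot"],o["wrist_force"],o["torque"],o["opening"],o["grasp_force"])
E
```

```text
[0.51051712 0.1479359  0.05747766] [ 3.25873536e-04  3.56724911e-01  9.34209254e-01 -5.48625823e-04] [-4.13761566 -2.37134836 12.58331512] [-0.59033681  0.68917428 -0.05600231] 0.16408684056348716 62.32234239578247
```

View pics/side4.png

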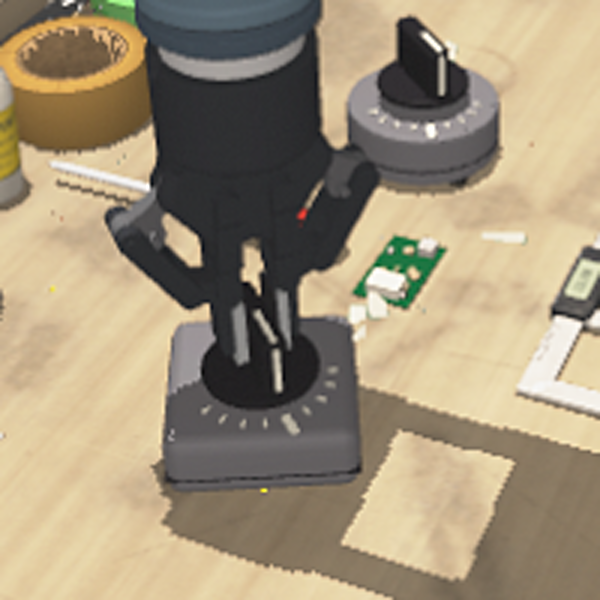

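The pointer now stands at the long mark, at about (280,390) against the mark at (290,425), and the housing is unmoved. I ease up the press, open and retreat straight up.

Emit:
{"method": "carry_out", "body": {
  "deltas": "0 0 -3 0 0 0 1;0 0 -6 0 0 0 1;0 0 -6 0 0 0 0.7;0 0 -6 0 0 0 0.4;0 0 -6 0 0 0 0;0 0 -6 0 0 0 0;0 0 -6 0 0 0 0;0 0 -30 0 0 0 0;0 0 -60 0 0 0 0;0 0 -100 0 0 0 0;0 0 -140 0 0 0 0;0 0 -140 0 0 0 0"
}}

```text
time_s: 7.6
eef_pos: [0.5127, 0.1488, 0.2002]
eef_rot: [0.003, 0.357, 0.934, 0.002]
wrist_force: [-0.1, -0.0, 0.1]
opening: 1.004
grasp_force: 0.0
```

Emit:
{"method": "carry_out", "body": {
  "deltas": "50 0 0 0 0 0 0;100 0 0 0 0 0 0;150 0 0 0 0 0 0;200 0 0 0 0 0 0;200 0 0 0 0 0 0;200 0 0 0 0 0 0"
}}

```text
time_s: 8.35
eef_pos: [0.3612, 0.2817, 0.1958]
eef_rot: [0.0, 0.356, 0.934, -0.0]
wrist_force: [0.5, 0.3, 0.3]
opening: 1.003
grasp_force: 0.0
```

```bash
python3 - <<'E'
from bench import sensors, vision
import cv2, numpy as np
f=lambda i:cv2.resize(i[203:293,175:275],None,fx=4,fy=4,interpolation=cv2.INTER_CUBIC)
i=vision.camera("top");s=vision.camera("side")[200:400,190:390]
cv2.imwrite("pics/end.png",np.hstack([f(i),cv2.resize(s,(360,360))]))
o=sensors.get_obs();print(o["eef_pos"],o["opening"],o["wrist_force"])
E
```

```text
[0.36187506 0.28121711 0.19597406] 0.9994799579043653 [ 0.10269109 -1.36731939 -0.13654543]
```

View pics/end.png

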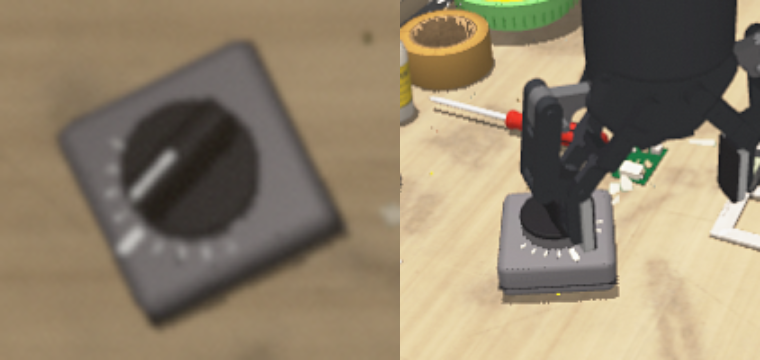

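The housing stands where it was and the line runs (177,153)-(133,198) in the left crop. I'll compute the knob angle.

```bash
python3 - <<'E'
from h import *
w=world("top",(np.array([(175,154),(134,197)])+.5)/4-.5+[175,203],.088)[:,:2]
print(w,(-2.67-np.arctan2(*(w[1]-w[0])[::-1]))%(2*np.pi))
co=world("top",(np.array([(61,133),(245,40),(337,227),(155,317)])+.5)/4-.5+[175,203],.04)[:,:2];print(co,co.mean(0))
E
```

```text
[[0.50936196 0.14916748]
 [0.49155137 0.16547985]] 1.2131122895879702
[[0.52879496 0.20734284]
 [0.56989265 0.12810272]
 [0.48624977 0.0868783 ]
 [0.44794039 0.16432736]] [0.50821944 0.14666281]
```

The knob measures about 1.21 rad and the housing moved less than 1 mm, so I hand in.

```bash
python3 -c "
from bench import ctrl; print(ctrl.hand_in())"
```

```text
the job is handed in; nothing more can be done
None
```

The job is handed in: the square timer's knob measures about 1.21 rad (long mark 1.2), released, with the housing moved under 1 mm and the round timer not touched; the hand-in returned no verdict.

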